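# Roll the rolling pin into its cradle

### The arm

A 6-joint arm with a two-finger parallel gripper is mounted at the origin on a cart in front of the work surface, level with it; the furniture and walls round the work are solid. World frame = base frame: x ahead of the robot, y to its left, z up, the work surface at z = 0. Lengths are in m, angles in degrees, forces in N, time in s.
With the tool pointing down it reaches from about 0.3 to 0.75 m from the base axis. Payload 8.5 kg.
Tool frame: the origin (TCP) lies between the finger pads; the fingertips stand 22 mm ahead of it and the grasp point (between the pads) lies 3 mm ahead of it (env.nose_length is the distance from the TCP to the fingertips, in m); z points along the fingers, x is the direction in which the jaws open and shut, and the axes are right-handed (so a half turn about z gives the same grasp; the last joint's range is limited). The gripper opens to 85 mm and grips with 20 to 120 N. Pads are 22 mm wide; open, the fingers measure 114 mm over their backs; the gripper's body (76 mm by 85 mm) begins 54 mm behind the grasp point. The pads swing forward as they close: fully open they stand 13 mm farther back than shut.
Start: joints at [-12.336, 21.807, 74.336, -0, 83.858, -12.336], TCP at [0.55, 0, 0.253] pointing down, gripper open.
Joint ranges: [-178.18, 178.18], [-50.72, 133.34], [12.68, 142.11], [-81.47, 261.47], [9.98, 163.14], [-165.26, 165.26]. Speed limits (degrees/s): [136.94, 136.94, 180, 180, 180, 180].

### API

Orientations are given as a 3x3 rotation matrix whose columns are the frame's x, y, z axes.
In Python, from rig import env gives the robot as it stands.
- The arm moves only by the tool arm_command, never from a script. Its argument "steps" is a list of rows, each an object with "delta_pos": the shift along the world's x, y, z in mm, a list of three; "dr": the turn, a rotation vector about the world's x, y, z in degrees, a list of three. In form: [{"delta_pos": [dx, dy, dz], "dr": [wx, wy, wz]}, ...]. A call has 1 to 20 rows; each row shifts and turns the commanded pose from where the row before left it; what a row does not reach is not made up. A row lasts 1/10 s, in which the tool goes at most 50 mm and 8.59 degrees, less where a joint would pass 70% of its speed; a pose out of reach is approached as far as the arm can. A call with a gripper value outside its range is refused whole. "grip" is the opening, from 0 (shut) to 1 (fully open), set as the call begins (left out, the last holds). The fingers move at their own pace and stop on an object; "squeeze" is the grip in N (left out, the last holds). Time passes only in rows, so rows that do not move let the fingers close. It gives the time, the measured TCP pose, the force and the opening at its end, in the units of the state.
- env.observe(): the state, without advancing time (a new reading comes with each control period).
- env.get_image(name): name is "scene" or "side" or "wrist"; returns the picture (420x560x3 uint8, blue, green, red); there is no depth.
- env.get_calibration(name): a dict with "fx", "fy", "cx", "cy" (pixels), "view" (4x4, takes a point from world to camera coordinates). Camera axes: x right, y up, looking along -z (the intrinsics and any distortion apply to the point x, -y, -z); pixel columns grow to the right and rows downward; lengths in m; the calibration is good to about 2 mm. The wrist camera is an equidistant fisheye: a pixel r from the principal point sees the ray r / f radians off the axis. A picture is of the moment at which its call begins: read the wrist's pose just before it. get_calibration takes no time and is no camera call; for the wrist camera it gives the pose at the moment of the call.
- env.close_job(): hands the job in, once; it reports no verdict.
The state is a dict: "time_s": time; "q": joint angles; "qvel": joint speeds; "joint_efforts": joint torques, N m; "position": TCP position; "tool_rot": TCP orientation; "ft_force": force on the tool from outside, world axes, zero at the start; "wrist_torque": the same for the moment, N m; "grip_width": finger opening in m.
Only numpy, scipy, OpenCV 4.12 (cv2) and the standard library are available. Lean on these libraries where they do the work, as an engineer would, in place of code of your own. Each camera call takes 0.05 s, during which the arm holds its last target. There are 200 camera calls.

### The job

Roll the wooden rolling pin along the worktop by pushing its side with the fingertips, up the ramps of the wooden cradle and into its V, so that it rests there with the barrel roughly centred across both cheeks, sticking out on both sides. Never pinch, lift, fling or press hard on the pin: it must really roll, gently, and stay down on the table and the cradle. Leave the two spice jars, the tin and the cups standing where they are, and finish clear of everything.

Things in the scene. Friction and masses are not known exactly. Their poses are not given: they have to be found in the camera images.
- rolling_pin: Loose one-piece wooden rolling pin, 230 mm long, about 0.3 kg: pale barrel 50 mm across and 160 mm long, a red handle 28 mm thick at each end. Origin on its axis at mid length; y axis along the pin, x and z turn as it rolls. Starts on the table 155-195 mm before the V, up to 12 mm to one side, within 0.15 rad of parallel. Pushed, it rolls along its own normal and coasts; it jams if pushed well above its axis.
- cradle: Wooden cradle fixed to the table, 80 mm wide (y), 115 mm long (x): two cheeks, each 18 mm wide, at y = -40 to -22 and 22 to 40 mm, joined by a plate 4 mm high and a rod at the back. Origin on the table under the bottom of the V; the V runs along y, x points level away from the ramps.
- v_seat (a point): Where the pin's axis lies when seated: 32 mm above the table over the bottom of the V, at mid width (axes as the cradle). The V's two sides slope at 30 degrees and meet 3 mm above the table; behind, the far side ends in a crest only 14 mm high at x = 20 mm, so a pin pushed some 15 mm too far drops out at the back.
- ramp_foot (a point): Foot of the ramps at mid width, at table level, 85 mm before the V (axes as the cradle). From here both cheeks rise evenly to a crest 13 mm high at 18 mm before the V; a pin pushed on turns parallel against them; over the crest its axis is about 38 mm above the table.
- cinnamon: Bystander: glass spice jar with a dark cap, 41 mm across, 105 mm tall, standing behind the cradle; origin under its centre.
- nutmeg: Bystander: square-sided glass spice jar with a mustard-yellow cap, 42 mm across, 96 mm tall, standing behind the cradle; origin under its centre.
- milk_tin: Bystander: small tin with a green and white label, 58 mm across, 72 mm tall, standing behind the cradle; origin under its centre.
- portion_cups: Bystander: stack of small white paper cups, 61 mm across, 62 mm tall, standing to the left of the pin's way; origin under its centre.
Things that resemble listed ones, but are neither listed nor needed, are in the scene too. Of the things like the cradle, leave any that is pink; of the rest the larger one is meant.

How it is judged (in metres and radians):
On the way:
1. the pin has rolled half over on its way to the cradle (angle between rolling_pin's own z axis and vertical above 2.4 rad and x of rolling_pin in the frame of cradle below -0.03 m), for 0.05 s.
At the end, for the whole second after the job is handed in: The pin rests in the V, still: axis within 6 mm of the V's middle line, 28 to 36 mm above the table, within 0.07 rad of parallel, its middle within 36 mm of the cradle's middle plane. The four bystanders stand upright within 20 mm of where they were (x of rolling_pin in the frame of cradle between -0.006 and 0.006 m and y of rolling_pin in the frame of cradle between -0.036 and 0.036 m and z of rolling_pin in the frame of cradle between 0.028 and 0.036 m and angle between the y axis of rolling_pin and the y axis of cradle, either way round below 0.07 rad and linear speed of rolling_pin below 0.02 m/s and angular speed of rolling_pin below 0.5 rad/s and distance of each of cinnamon, nutmeg, milk_tin, portion_cups from where it was at the start of the episode below 0.02 m and angle between each of cinnamon, nutmeg, milk_tin, portion_cups's own z axis and vertical below 0.2 rad); the robot touches nothing.
It fails at once if the pin is lifted: its axis more than 33 mm above the table before the ramps, or more than 55 mm anywhere ((x of rolling_pin in the frame of cradle below -0.1 m and z of rolling_pin in the frame of cradle above 0.033 m) or z of rolling_pin in the frame of cradle above 0.055 m).
It fails at once if the pin is tipped up on end by more than 0.25 rad (angle between rolling_pin's own y axis and vertical below 1.32 rad or angle between rolling_pin's own y axis and vertical above 1.82 rad).
It fails at once if the pin is pinched or pressed hard (more than 20 N from the fingers) (contact force between the fingers and rolling_pin above 20 N).
It fails at once if the pin is flung (faster than 0.4 m/s) (linear speed of rolling_pin above 0.4 m/s).
It fails at once if a bystander is pushed more than 20 mm or knocked over (distance of any of cinnamon, nutmeg, milk_tin, portion_cups from where it was at the start of the episode above 0.02 m or angle between any of cinnamon, nutmeg, milk_tin, portion_cups's own z axis and vertical above 0.3 rad).
It also fails if it takes over 45 s, if anything falls off the work surface, if the arm or the gripper's body presses on something with over 40 N, if the wrist force passes 120 N, or if a joint passes its speed limit or range.

## Working session

There is one attempt and no reset: what is moved stays moved. The work goes in short steps, Python scripts to look and compute and a tool call to move; the robot and the scene stay as the last step left them, time stands still between calls to the robot, and variables do not carry over. Pictures are saved under pics/ and viewed, about 8 in all and at most 12, crops included, and the job is handed in when it is done.

Besides the shell and the picture viewer there is one more tool, called after "Emit:" as name(argument=value, ...), one argument or row to a line, values as JSON. arm_command: Moves the arm, as the interface text tells. Its arguments: {"type":"object","properties":{"steps":{"type":"array"},"grip":{"type":"number"},"squeeze":{"type":"number"}},"required":["steps"]}

```bash
mkdir -p pics; cat > h.py <<'E'
import numpy as np, cv2
from rig import env
def cal(n):
    c=env.get_calibration(n); return c,np.array(c["view"])
def proj(n,P):
    c,V=cal(n); p=V[:3,:3]@np.array(P,float)+V[:3,3]
    return np.array([c["fx"]*p[0]/-p[2]+c["cx"], c["fy"]*-p[1]/-p[2]+c["cy"]])
def ray(n,u,v,c=None,V=None):
    if c is None: c,V=cal(n)
    d=np.array([(u-c["cx"])/c["fx"],(v-c["cy"])/c["fy"]])
    if n=="wrist":
        r=np.hypot(*d); k=np.sin(r)/r if r>1e-9 else 1
        d3=np.array([d[0]*k,-d[1]*k,-np.cos(r)])
    else: d3=np.array([d[0],-d[1],-1])
    R=V[:3,:3]; return -R.T@V[:3,3], R.T@d3
def onz(n,u,v,z,c=None,V=None):
    o,d=ray(n,u,v,c,V); return o+d*(z-o[2])/d[2]
E
python3 - <<'E'
from h import *
print({k:(v if k!='view' else 0) for k,v in env.get_calibration("scene").items()})
for n in("scene","side","wrist"):
    c,V=cal(n); print(n,{k:v for k,v in c.items() if k!='view'},-V[:3,:3].T@V[:3,3],V[:3,:3].tolist() if n!='wrist' else 0); cv2.imwrite(f"pics/{n}0.png",env.get_image(n))
a=cv2.imread("pics/scene0.png");b=cv2.imread("pics/wrist0.png")
np.save("wv0.npy",V)
E
```

```text
{'fx': 481.98688623214457, 'fy': 481.98688623214457, 'cx': 272.412016415387, 'cy': 209.81630290316738, 'view': 0}
scene {'fx': 481.98688623214457, 'fy': 481.98688623214457, 'cx': 272.412016415387, 'cy': 209.81630290316738} [0.10504466 0.95088957 0.86776962] [[-0.7909968731022807, -0.6116417221471033, -0.014776686751087622], [0.44012803813700413, -0.58563376460682, 0.6806764310581903], [-0.42498383120783084, 0.5319092944115275, 0.7324351477984552]]
side {'fx': 411.77214919102863, 'fy': 411.77214919102863, 'cx': 281.77278955539265, 'cy': 207.13264439161676} [0.48769412 1.05089365 0.53472421] [[-0.9939113107907736, -0.10993841029659407, 0.007338407431032534], [0.07019075089441643, -0.5804140566769747, 0.8112908117935613], [-0.08493270731022334, 0.8068662025102027, 0.5845967554440585]]
wrist {'fx': 325.19226210127806, 'fy': 325.19226210127806, 'cx': 284.89686337098203, 'cy': 212.4804244523114} [0.54944821 0.08168074 0.3728658 ] 0
```

View pics/scene0.png

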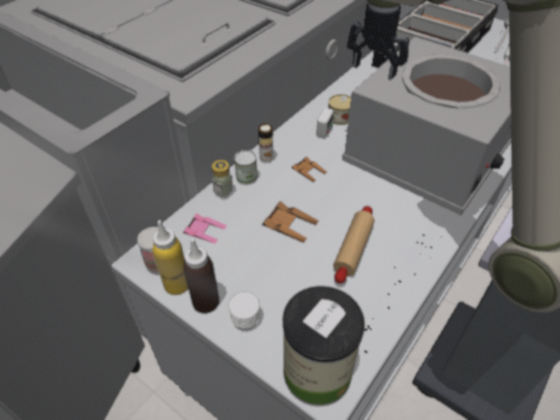

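View pics/wrist0.png

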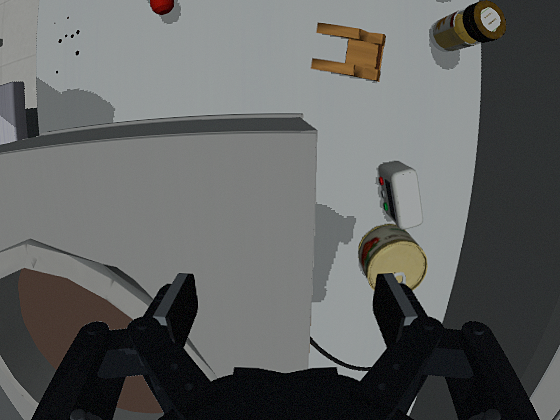

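View pics/side0.png

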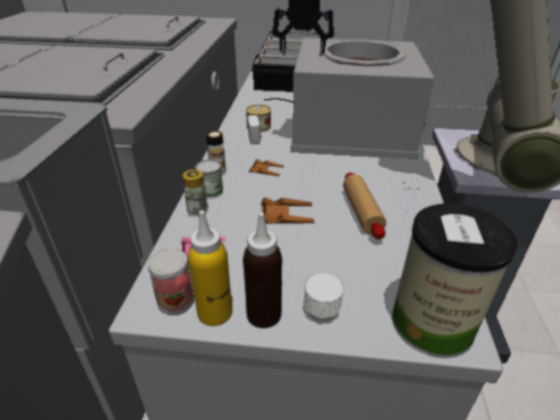

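The scene view (px) shows three things like the cradle. The large brown one is at (290,221), a small brown one at (308,168) and a pink one at (205,228). The large brown one fits the description. The pin lies at (354,243), and the cups are at (245,310). Next I'll get coarse positions.

```bash
python3 - <<'E'
from h import *
for nm,u,v,z in [("pinA",368,211,.025),("pinB",341,275,.025),("crad",290,221,.01),("small",308,168,.01),("pink",205,228,.01),("cups top",245,303,.062),("boxtop near",349,155,0),("yellow bottle",172,290,0),("brown bot",205,308,0),("tub",318,395,0)]:
    print(nm,onz("scene",u,v,z).round(3))
print(env.observe()["time_s"])
E
```

```text
pinA [0.41  0.206 0.025]
pinB [0.363 0.401 0.025]
crad [0.547 0.332 0.01 ]
small [0.62  0.152 0.01 ]
pink [0.694 0.47  0.01 ]
cups top [0.464 0.593 0.062]
boxtop near [0.566 0.033 0.   ]
yellow bottle [0.637 0.635 0.   ]
brown bot [0.55  0.624 0.   ]
tub [0.263 0.633 0.   ]
0.15
```

Emit:
arm_command(
  steps=[
    {"delta_pos":[0,20,30],"dr":[0,0,0]},
    {"delta_pos":[-10,30,30],"dr":[0,0,0]},
    {"delta_pos":[-10,30,30],"dr":[0,0,0]},
    {"delta_pos":[-15,40,10],"dr":[0,0,0]},
    {"delta_pos":[-15,40,0],"dr":[0,0,0]},
    {"delta_pos":[-15,30,0],"dr":[0,0,0]},
    {"delta_pos":[-5,10,0],"dr":[0,0,0]},
    {"delta_pos":[0,0,0],"dr":[0,0,0]},
    {"delta_pos":[0,0,0],"dr":[0,0,0]},
  ],
)

```text
time_s: 1.05
position: [0.4805, 0.1992, 0.3531]
tool_rot: [[1.0, -0.001, -0.0], [-0.001, -1.0, -0.0], [-0.0, 0.0, -1.0]]
ft_force: [-0.0, -0.5, -0.5]
grip_width: 0.0855
```

```bash
python3 - <<'E'
from h import *
s=env.observe();print(s["time_s"],s["position"],np.round(s["tool_rot"],3).tolist(),s["grip_width"],env.nose_length)
c,V=cal("wrist");np.save("wv1.npy",V)
cv2.imwrite("pics/wrist1.png",env.get_image("wrist"))
E
```

```text
1.05 [0.4804527  0.1992197  0.35309922] [[1.0, -0.001, -0.0], [-0.001, -1.0, -0.0], [-0.0, 0.0, -1.0]] 0.08546613731532045 0.022
```

View pics/wrist1.png

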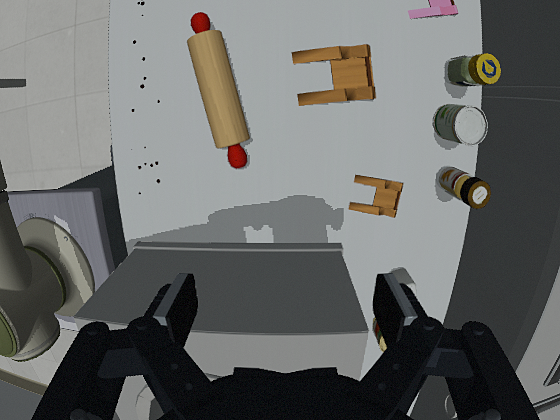

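Top view: large brown cradle at (335,75), small brown one at (378,195), pink one at (433,8). The pin runs from (201,20) to (237,157). The large non-pink cradle is the one meant. I'll confirm that in an enlarged crop and measure it.

```bash
cat > m.py <<'E'
from h import *
def undist(pts,z,c,V): return np.array([onz("wrist",u,v,z,c,V)[:2] for u,v in pts])
def meas(im,c,V,lab=""):
    hsv=cv2.cvtColor(im,cv2.COLOR_BGR2HSV); H,S,Vv=cv2.split(hsv)
    red=(((H<5)|(H>174))&(S>180)&(Vv>70)).astype(np.uint8)*255
    ys,xs=np.nonzero(red)
    wood=((H>=7)&(H<=22)&(S>90)&(Vv>60)).astype(np.uint8)*255
    wood=cv2.morphologyEx(wood,cv2.MORPH_OPEN,np.ones((3,3)))
    cs,_=cv2.findContours(wood,cv2.RETR_EXTERNAL,cv2.CHAIN_APPROX_NONE)
    for k in cs:
        if cv2.contourArea(k)<300: continue
        x,y,w,h=cv2.boundingRect(k); mc=[int(t) for t in np.median(hsv[y:y+h,x:x+w][wood[y:y+h,x:x+w]>0],axis=0)]
        P=undist(k[:,0,:],0.025,c,V); r=cv2.minAreaRect((P*1000).astype(np.float32))
        P0=undist(k[:,0,:],0.0,c,V); r0=cv2.minAreaRect((P0*1000).astype(np.float32))
        print(lab,"bbox",(x,y,w,h),"hsv",mc,"z25:",np.round(r[0]),np.round(r[1]),round(r[2],1),"z0:",np.round(r0[0]),np.round(r0[1]),round(r0[2],1))
    n,l,st,ce=cv2.connectedComponentsWithStats(red)
    for i in range(1,n):
        if st[i,4]>40: print(lab,"red",ce[i].round(1),st[i].tolist(),onz("wrist",*ce[i],0.025,c,V).round(4))
    return wood
E
python3 - <<'E'
from m import *
im=cv2.imread("pics/wrist1.png");V=np.load("wv1.npy");c=env.get_calibration("wrist")
meas(im,c,V)
cv2.imwrite("pics/crop1.png",cv2.resize(im[0:230,170:430],None,fx=2.6,fy=2.6,interpolation=cv2.INTER_CUBIC))
E
```

```text
bbox (349, 176, 53, 41) hsv [17, 161, 139] z25: [613. 154.] [54. 74.] 81.6 z0: [620. 147.] [57. 78.] 81.6
 bbox (292, 45, 82, 61) hsv [16, 160, 138] z25: [546. 327.] [107.  77.] 7.8 z0: [550. 330.] [113.  82.] 7.8
 bbox (188, 30, 61, 118) hsv [19, 110, 148] z25: [387. 310.] [ 50. 169.] 14.3 z0: [382. 312.] [ 52. 178.] 14.3
 red [199.7  22.2] [191, 12, 18, 21, 291] [0.3626 0.4056 0.025 ]
 red [236.3 156. ] [228, 145, 18, 23, 341] [0.4119 0.2125 0.025 ]
```

View pics/crop1.png

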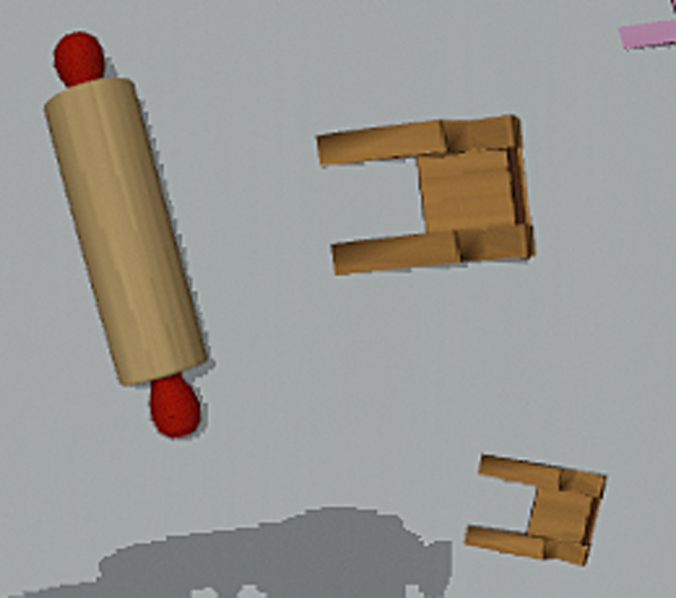

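The crop confirms it: large brown cradle, far bigger than the small one, and not pink. Before going down I'll check where the open fingertips sit relative to the TCP.

```bash
python3 - <<'E'
from h import *
V=np.load("wv1.npy");c=env.get_calibration("wrist");s=env.observe()
R=np.array(s["tool_rot"]);p=np.array(s["position"])
for sx in(1,-1):
  for y in(-.011,.011):
    for z in(.003,.009,.022):
      q=V[:3,:3]@(p+R@[sx*.0427,y,z])+V[:3,3]; d=np.array([q[0],-q[1],-q[2]]); th=np.arctan2(np.hypot(*d[:2]),d[2]); e=d[:2]/np.hypot(*d[:2])*th
      print(sx,y,z,(c["fx"]*e[0]+c["cx"]).round(),(c["fy"]*e[1]+c["cy"]).round())
im=cv2.imread("pics/wrist1.png"); cv2.imwrite("pics/f.png",cv2.resize(im[255:380,130:440],None,fx=2.5,fy=2.5))
print(s["q"])
E
```

```text
1 -0.011 0.003 382.0 275.0
1 -0.011 0.009 378.0 268.0
1 -0.011 0.022 372.0 256.0
1 0.011 0.003 375.0 314.0
1 0.011 0.009 373.0 307.0
1 0.011 0.022 367.0 293.0
-1 -0.011 0.003 191.0 274.0
-1 -0.011 0.009 194.0 268.0
-1 -0.011 0.022 201.0 256.0
-1 0.011 0.003 197.0 314.0
-1 0.011 0.009 200.0 307.0
-1 0.011 0.022 205.0 293.0
[ 9.44063631e+00  1.57676185e+01  6.70691607e+01 -1.75612805e-02
  9.71893308e+01  9.51221388e+00]
```

View pics/f.png

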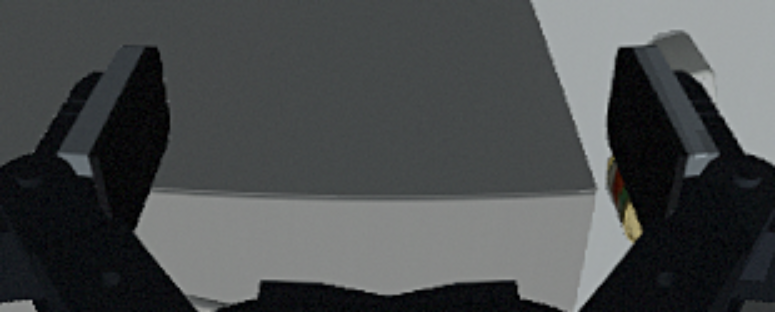

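Emit:
arm_command(
  steps=[
    {"delta_pos":[-14,8,-10],"dr":[0,0,8.15]},
    {"delta_pos":[-14,8,-10],"dr":[0,0,8.15]},
    {"delta_pos":[-14,8,-10],"dr":[0,0,8.15]},
    {"delta_pos":[-14,8,-10],"dr":[0,0,8.15]},
    {"delta_pos":[-14,8,-10],"dr":[0,0,8.15]},
    {"delta_pos":[-14,8,-10],"dr":[0,0,8.15]},
    {"delta_pos":[-14,8,-10],"dr":[0,0,8.15]},
    {"delta_pos":[-14,8,-10],"dr":[0,0,8.15]},
    {"delta_pos":[-14,8,-10],"dr":[0,0,8.15]},
    {"delta_pos":[-14,9,-10],"dr":[0,0,8.15]},
    {"delta_pos":[-14,9,-10],"dr":[0,0,8.15]},
    {"delta_pos":[-14,9,-10],"dr":[0,0,8.15]},
    {"delta_pos":[0,0,-20],"dr":[0,0,0]},
    {"delta_pos":[0,0,-20],"dr":[0,0,0]},
    {"delta_pos":[0,0,0],"dr":[0,0,0]},
    {"delta_pos":[0,0,0],"dr":[0,0,0]},
  ],
)

```text
time_s: 2.7
position: [0.3128, 0.2986, 0.1937]
tool_rot: [[-0.134, 0.991, -0.0], [0.991, 0.134, -0.0], [-0.0, -0.0, -1.0]]
ft_force: [0.4, -0.0, 0.8]
grip_width: 0.0852
```

```bash
python3 - <<'E'
from m import *
s=env.observe();print(s["time_s"],s["position"],np.round(s["q"],1))
c,V=cal("wrist");im=env.get_image("wrist");cv2.imwrite("pics/wrist2.png",im)
meas(im,c,V)
E
```

```text
2.7 [0.31283    0.29856291 0.19367873] [ 27.9  13.6  97.6  -0.   68.8 -69.8]
 bbox (253, 335, 63, 38) hsv [16, 166, 116] z25: [504. 323.] [63. 75.] 7.9 z0: [528. 326.] [68. 81.] 7.9
 bbox (202, 241, 166, 59) hsv [19, 115, 132] z25: [390. 307.] [ 54. 172.] 13.9 z0: [404. 309.] [ 59. 187.] 13.9
 red [381.7 259.6] [367, 248, 30, 23, 550] [0.3646 0.405  0.025 ]
 red [194.5 276.2] [179, 269, 24, 20, 194] [0.4098 0.2154 0.025 ]
```

View pics/wrist2.png

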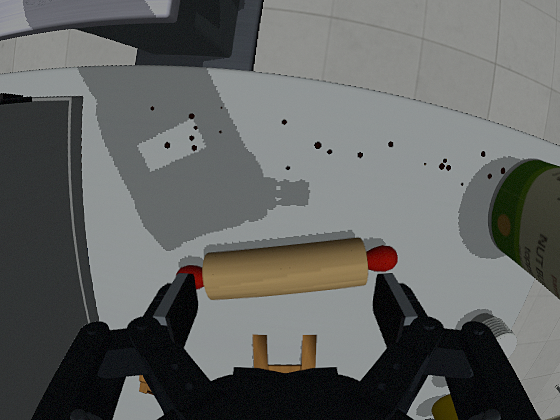

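The pin lies from (194,276) to (382,260), ahead of the fingers and consistent with the first measurement. The cradle is beyond it at (284,350). I'll descend behind the pin.

Emit:
arm_command(
  steps=[
    {"delta_pos":[0,0,-25],"dr":[0,0,0]},
    {"delta_pos":[0,0,-30],"dr":[0,0,0]},
    {"delta_pos":[0,0,-30],"dr":[0,0,0]},
    {"delta_pos":[0,0,-30],"dr":[0,0,0]},
    {"delta_pos":[0,0,-25],"dr":[0,0,0]},
    {"delta_pos":[0,0,-15],"dr":[0,0,0]},
    {"delta_pos":[0,0,-10],"dr":[0,0,0]},
    {"delta_pos":[0,0,-3],"dr":[0,0,0]},
    {"delta_pos":[0,0,0],"dr":[0,0,0]},
    {"delta_pos":[0,0,0],"dr":[0,0,0]},
  ],
)

```text
time_s: 3.75
position: [0.3125, 0.2992, 0.0261]
tool_rot: [[-0.136, 0.991, 0.001], [0.991, 0.136, 0.001], [0.001, 0.001, -1.0]]
ft_force: [0.0, -0.4, 0.1]
grip_width: 0.0853
```

```bash
python3 - <<'E'
from m import *
c,V=cal("side");im=env.get_image("side")
cv2.imwrite("pics/s3.png",cv2.resize(im[100:270,280:480],None,fx=3.5,fy=3.5))
E
```

```text
(no output)
```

View pics/s3.png

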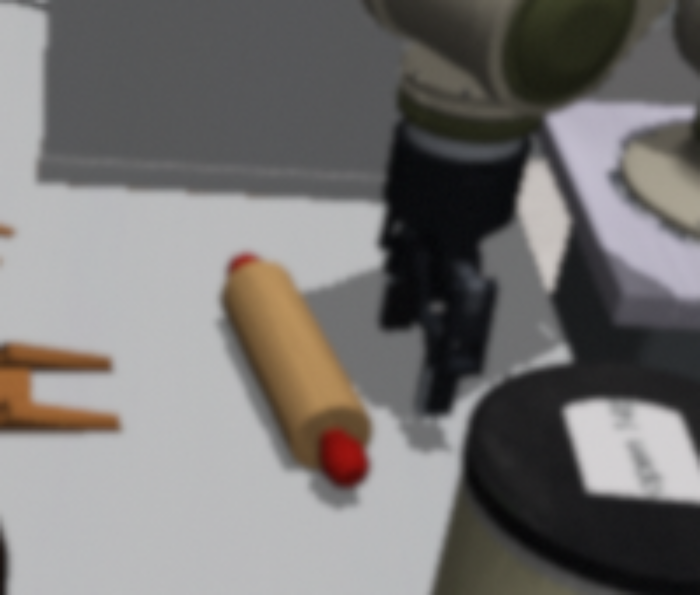

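```bash
python3 - <<'E'
from h import *
for z in (.009,.022): print(z, proj("side",np.array([.3125,.2992,.0261])+.050*np.array([-.136,.991,0])+[0,0,-z]))
o,d=ray("side",404.3,217.1)
for y in (.342,.350): print(o+d*(y-o[1])/d[1])
E
```

```text
0.009 [404.42462192 219.28014261]
0.022 [403.29675748 224.21530058]
[0.30520442 0.342      0.01773479]
[0.30726385 0.35       0.02356911]
```

Emit:
arm_command(
  steps=[
    {"delta_pos":[5,0.7,-2],"dr":[0,0,0]},
    {"delta_pos":[5,0.7,0],"dr":[0,0,0]},
    {"delta_pos":[5,0.7,0],"dr":[0,0,0]},
    {"delta_pos":[5,0.7,0],"dr":[0,0,0]},
    {"delta_pos":[4,0.5,0],"dr":[0,0,0]},
    {"delta_pos":[3,0.4,0],"dr":[0,0,0]},
    {"delta_pos":[2,0.3,0],"dr":[0,0,0]},
    {"delta_pos":[2,0.3,0],"dr":[0,0,0]},
    {"delta_pos":[2,0.3,0],"dr":[0,0,0]},
    {"delta_pos":[2,0.3,0],"dr":[0,0,0]},
    {"delta_pos":[2,0.3,0],"dr":[0,0,0]},
    {"delta_pos":[2,0.3,0],"dr":[0,0,0]},
    {"delta_pos":[2,0.3,0],"dr":[0,0,0]},
    {"delta_pos":[2,0.3,0],"dr":[0,0,0]},
    {"delta_pos":[1,0.1,0],"dr":[0,0,0]},
  ],
)

```text
time_s: 5.3
position: [0.3562, 0.3052, 0.0233]
tool_rot: [[-0.136, 0.991, 0.0], [0.991, 0.136, 0.0], [0.0, 0.0, -1.0]]
ft_force: [0.6, -0.3, -0.1]
grip_width: 0.0857
```

```bash
cat > pin.py <<'E'
from h import *
# pin pose from red handle centroids in scene+side views (ray intersection), cradle frame
Vp=np.array([.5775,.333]);a=np.radians(7.8);R=np.array([[np.cos(a),np.sin(a)],[-np.sin(a),np.cos(a)]])
s=env.observe();print("t",s["time_s"],"tcp cradle",(R@(np.array(s["position"])[:2]-Vp)*1e3).round(1),"F",np.round(s["ft_force"],1))
for n in("scene","side"):
    im=env.get_image(n);cv2.imwrite(f"pics/{n}_{s['time_s']:.2f}.png",im)
    H,S,v=cv2.split(cv2.cvtColor(im,cv2.COLOR_BGR2HSV))
    m=(((H<6)|(H>172))&(S>150)&(v>60)).astype(np.uint8); w,h={"scene":((290,400),(130,290)),"side":((240,400),(140,260))}[n]
    k,l,st,ce=cv2.connectedComponentsWithStats(m)
    P=[]
    for i in range(1,k):
        if st[i,4]>12 and w[0]<ce[i][0]<w[1] and h[0]<ce[i][1]<h[1]:
            p=onz(n,*ce[i],.025);q=R@(p[:2]-Vp)*1e3;P.append(q);print(n,ce[i].round(),st[i,4],"cradle",q.round(1))
    if len(P)==2:
        P=sorted(P,key=lambda q:q[1]);d=P[1]-P[0];print(" mid",((P[0]+P[1])/2).round(1),"yaw rel deg",np.degrees(np.arctan2(-d[0],d[1])).round(1))
E
python3 pin.py
python3 - <<'E'
from m import *
c,V=cal("wrist");im=env.get_image("wrist");cv2.imwrite("pics/wrist4.png",im)
meas(im,c,V)
E
```

```text
t 5.3 tcp cradle [-223.     2.5] F [ 0.6 -0.3 -0.1]
scene [336. 273.] 129 cradle [-192.8   96.2]
side [372. 231.] 153 cradle [-189.8   98. ]
 bbox (416, 375, 32, 24) hsv [19, 110, 156] z25: [409. 401.] [19. 21.] 89.2 z0: [438. 424.] [23. 25.] 89.2
 bbox (124, 375, 40, 41) hsv [19, 116, 113] z25: [442. 227.] [39. 21.] 16.2 z0: [478. 213.] [47. 25.] 16.2
 bbox (185, 323, 201, 58) hsv [19, 118, 86] z25: [391. 310.] [ 40. 100.] 13.3 z0: [416. 313.] [ 48. 121.] 13.3
```

View pics/wrist4.png

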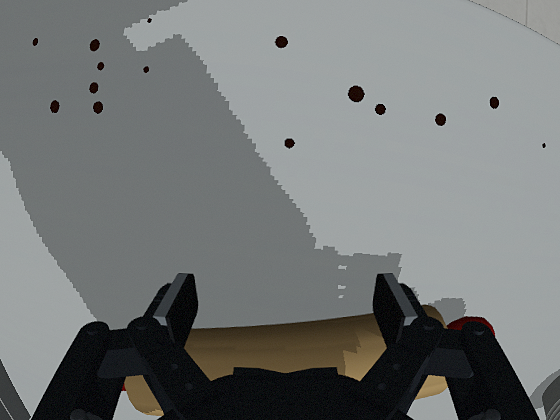

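Contact has been made: the +y handle has moved from x≈-203 to -191 in the cradle frame. I'll keep rolling it slowly.

Emit:
arm_command(
  steps=[
    {"delta_pos":[2,0.3,0],"dr":[0,0,0]},
    {"delta_pos":[3,0.4,0],"dr":[0,0,0]},
    {"delta_pos":[3,0.4,0],"dr":[0,0,0]},
    {"delta_pos":[3,0.4,0],"dr":[0,0,0]},
    {"delta_pos":[3,0.4,0],"dr":[0,0,0]},
    {"delta_pos":[3,0.4,0],"dr":[0,0,0]},
    {"delta_pos":[3,0.4,0],"dr":[0,0,0]},
    {"delta_pos":[3,0.4,0],"dr":[0,0,0]},
    {"delta_pos":[3,0.4,0],"dr":[0,0,0]},
    {"delta_pos":[3,0.4,0],"dr":[0,0,0]},
    {"delta_pos":[3,0.4,0],"dr":[0,0,0]},
    {"delta_pos":[3,0.4,0],"dr":[0,0,0]},
    {"delta_pos":[2,0.3,0],"dr":[0,0,0]},
    {"delta_pos":[2,0.3,0],"dr":[0,0,0]},
    {"delta_pos":[1,0.1,0],"dr":[0,0,0]},
  ],
)

```text
time_s: 6.95
position: [0.3962, 0.3106, 0.0233]
tool_rot: [[-0.136, 0.991, 0.0], [0.991, 0.136, 0.0], [0.0, 0.0, -1.0]]
ft_force: [0.0, -0.2, -0.5]
grip_width: 0.0855
```

```bash
python3 pin.py
python3 - <<'E'
import cv2,glob,os
f=max(glob.glob("pics/scene_*.png"),key=os.path.getmtime)
cv2.imwrite("pics/s5.png",cv2.resize(cv2.imread(f)[140:300,230:420],None,fx=3.5,fy=3.5))
E
```

```text
t 6.95 tcp cradle [-182.7    2.5] F [ 0.  -0.2 -0.5]
scene [319. 267.] 125 cradle [-153.4   99.8]
side [353. 232.] 159 cradle [-150.3  102.8]
```

View pics/s5.png

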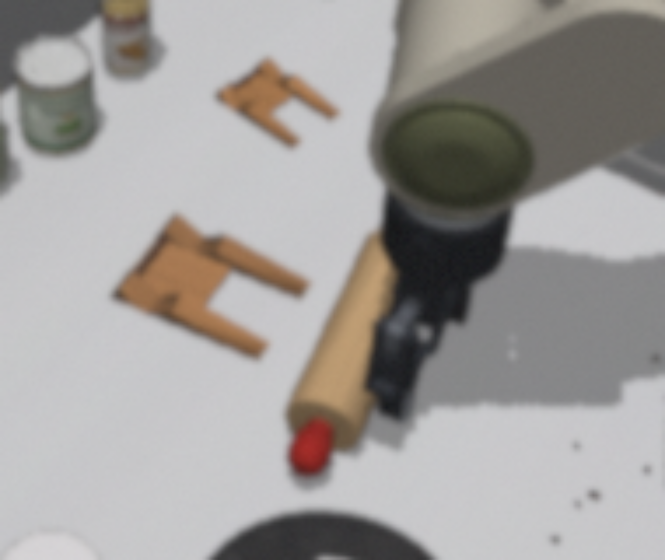

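The pin is rolling straight: the handle moved 39 mm for 40 mm of TCP travel, and lateral drift is small. It's still skewed by about 3°, so I'll push on up the ramp.

Emit:
arm_command(
  steps=[
    {"delta_pos":[2,0.3,0],"dr":[0,0,0]},
    {"delta_pos":[4,0.55,0],"dr":[0,0,0]},
    {"delta_pos":[4,0.55,0],"dr":[0,0,0]},
    {"delta_pos":[4,0.55,0],"dr":[0,0,0]},
    {"delta_pos":[4,0.55,0],"dr":[0,0,0]},
    {"delta_pos":[4,0.55,0],"dr":[0,0,0]},
    {"delta_pos":[4,0.55,0],"dr":[0,0,0]},
    {"delta_pos":[4,0.55,0],"dr":[0,0,0]},
    {"delta_pos":[4,0.55,0],"dr":[0,0,0]},
    {"delta_pos":[4,0.55,0],"dr":[0,0,0]},
    {"delta_pos":[4,0.55,0],"dr":[0,0,0]},
    {"delta_pos":[4,0.55,0],"dr":[0,0,0]},
    {"delta_pos":[4,0.55,0],"dr":[0,0,0]},
    {"delta_pos":[4,0.55,0],"dr":[0,0,0]},
    {"delta_pos":[4,0.55,0],"dr":[0,0,0]},
    {"delta_pos":[3,0.4,0],"dr":[0,0,0]},
    {"delta_pos":[3,0.4,0],"dr":[0,0,0]},
    {"delta_pos":[3,0.4,0],"dr":[0,0,0]},
    {"delta_pos":[3,0.4,0],"dr":[0,0,0]},
    {"delta_pos":[3,0.4,0],"dr":[0,0,0]},
  ],
)

```text
time_s: 9.05
position: [0.4689, 0.3206, 0.0233]
tool_rot: [[-0.136, 0.991, -0.001], [0.991, 0.136, -0.0], [-0.0, -0.001, -1.0]]
ft_force: [-3.4, 0.2, 2.5]
grip_width: 0.0855
```

```bash
python3 pin.py
python3 - <<'E'
import cv2,glob,os
f=max(glob.glob("pics/scene_*.png"),key=os.path.getmtime)
cv2.imwrite("pics/s6.png",cv2.resize(cv2.imread(f)[140:300,230:420],None,fx=3.5,fy=3.5))
E
```

```text
t 9.05 tcp cradle [-109.3    2.4] F [-3.4  0.2  2.5]
side [313. 234.] 158 cradle [-71.3 107.7]
```

View pics/s6.png

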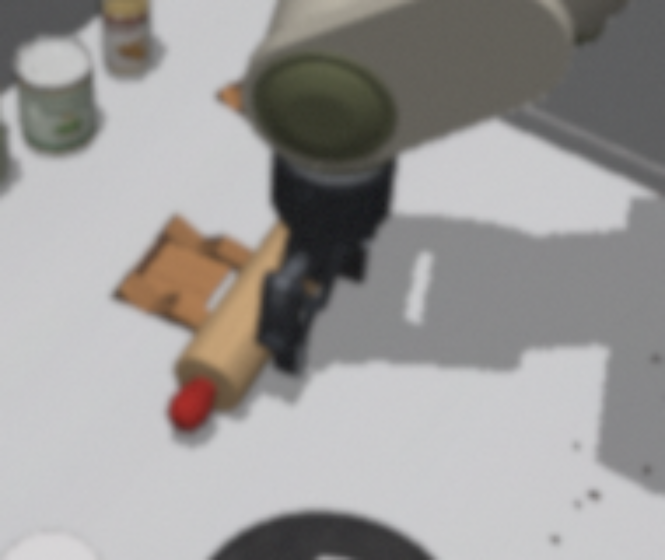

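The pin is parallel and on the ramp at x≈-73 mm, with about 3–4 N on the fingers. I'll take it on to just before the crest.

Emit:
arm_command(
  steps=[
    {"delta_pos":[2,0.3,0],"dr":[0,0,0]},
    {"delta_pos":[3,0.4,0],"dr":[0,0,0]},
    {"delta_pos":[3,0.4,0],"dr":[0,0,0]},
    {"delta_pos":[3,0.4,0],"dr":[0,0,0]},
    {"delta_pos":[3,0.4,0],"dr":[0,0,0]},
    {"delta_pos":[3,0.4,0],"dr":[0,0,0]},
    {"delta_pos":[3,0.4,0],"dr":[0,0,0]},
    {"delta_pos":[3,0.4,0],"dr":[0,0,0]},
    {"delta_pos":[3,0.4,0],"dr":[0,0,0]},
    {"delta_pos":[3,0.4,0],"dr":[0,0,0]},
    {"delta_pos":[3,0.4,0],"dr":[0,0,0]},
    {"delta_pos":[3,0.4,0],"dr":[0,0,0]},
    {"delta_pos":[3,0.4,0],"dr":[0,0,0]},
    {"delta_pos":[3,0.4,0],"dr":[0,0,0]},
    {"delta_pos":[2,0.3,0],"dr":[0,0,0]},
    {"delta_pos":[2,0.3,0],"dr":[0,0,0]},
    {"delta_pos":[2,0.3,0],"dr":[0,0,0]},
  ],
)

```text
time_s: 10.85
position: [0.5161, 0.327, 0.0233]
tool_rot: [[-0.136, 0.991, -0.0], [0.991, 0.136, -0.0], [-0.0, -0.0, -1.0]]
ft_force: [-2.7, -0.2, 2.5]
grip_width: 0.0855
```

```bash
python3 pin.py
```

```text
t 10.85 tcp cradle [-61.6   2.4] F [-2.7 -0.2  2.5]
side [288. 231.] 161 cradle [-24.3  96.7]
```

Emit:
arm_command(
  steps=[
    {"delta_pos":[1.5,0.2,0],"dr":[0,0,0]},
    {"delta_pos":[1.5,0.2,0],"dr":[0,0,0]},
    {"delta_pos":[1.5,0.2,0],"dr":[0,0,0]},
    {"delta_pos":[1.5,0.2,0],"dr":[0,0,0]},
    {"delta_pos":[1.5,0.2,0],"dr":[0,0,0]},
    {"delta_pos":[1,0.1,0],"dr":[0,0,0]},
    {"delta_pos":[0,0,0],"dr":[0,0,0]},
  ],
)

```text
time_s: 11.65
position: [0.5249, 0.3281, 0.0233]
tool_rot: [[-0.136, 0.991, 0.001], [0.991, 0.136, 0.0], [0.0, 0.001, -1.0]]
ft_force: [-0.3, -0.1, -0.4]
grip_width: 0.0853
```

```bash
python3 pin.py
```

```text
t 11.65 tcp cradle [-52.8   2.3] F [-0.3 -0.1 -0.4]
side [283. 231.] 161 cradle [-14.1  95.5]
```

Emit:
arm_command(
  steps=[
    {"delta_pos":[0,0,0],"dr":[0,0,0]},
    {"delta_pos":[0,0,0],"dr":[0,0,0]},
    {"delta_pos":[0,0,0],"dr":[0,0,0]},
    {"delta_pos":[0,0,0],"dr":[0,0,0]},
    {"delta_pos":[0,0,0],"dr":[0,0,0]},
  ],
)

```text
time_s: 12.25
position: [0.5245, 0.3281, 0.0233]
tool_rot: [[-0.136, 0.991, 0.0], [0.991, 0.136, 0.0], [-0.0, 0.0, -1.0]]
ft_force: [-0.2, -0.2, 0.8]
grip_width: 0.0854
```

```bash
python3 pin.py
```

```text
t 12.25 tcp cradle [-53.2   2.4] F [-0.2 -0.2  0.8]
side [276. 231.] 86 cradle [-0.2 95.3]
```

The pin rolled over on its own and now shows x≈0. I'll back off and rise clear.

Emit:
arm_command(
  steps=[
    {"delta_pos":[-5,-0.7,0],"dr":[0,0,0]},
    {"delta_pos":[-10,-1.4,0],"dr":[0,0,0]},
    {"delta_pos":[-20,-2.7,0],"dr":[0,0,0]},
    {"delta_pos":[-25,-3.4,10],"dr":[0,0,0]},
    {"delta_pos":[-25,-3.4,25],"dr":[0,0,0]},
    {"delta_pos":[-25,-3.4,30],"dr":[0,0,0]},
    {"delta_pos":[-20,0,35],"dr":[0,0,0]},
    {"delta_pos":[-15,0,40],"dr":[0,0,0]},
    {"delta_pos":[0,0,40],"dr":[0,0,0]},
    {"delta_pos":[0,0,40],"dr":[0,0,0]},
    {"delta_pos":[0,0,30],"dr":[0,0,0]},
    {"delta_pos":[0,0,10],"dr":[0,0,0]},
    {"delta_pos":[0,0,0],"dr":[0,0,0]},
    {"delta_pos":[0,0,0],"dr":[0,0,0]},
    {"delta_pos":[0,0,0],"dr":[0,0,0]},
    {"delta_pos":[0,0,0],"dr":[0,0,0]},
  ],
)

```text
time_s: 13.95
position: [0.3792, 0.313, 0.2821]
tool_rot: [[-0.136, 0.991, -0.002], [0.991, 0.136, -0.001], [-0.001, -0.002, -1.0]]
ft_force: [-0.1, 0.4, 0.2]
grip_width: 0.0851
```

```bash
sed -i 's/,\.025)/,.032)/; s/(290,400)/(230,400)/; s/(240,400)/(200,400)/; s/(130,290)/(160,290)/' pin.py; python3 pin.py
python3 - <<'E'
from m import *
c,V=cal("wrist");meas(env.get_image("wrist"),c,V)
import glob,os
a=[cv2.imread(max(glob.glob(f"pics/{n}_*.png"),key=os.path.getmtime)) for n in("scene","side")]
cv2.imwrite("pics/end.png",np.hstack([cv2.resize(a[0][100:340,130:400],(400,356)),cv2.resize(a[1][100:340,130:400],(400,356))]))
E
```

```text
t 13.95 tcp cradle [-199.2    7.1] F [-0.1  0.4  0.2]
scene [298. 185.] 26 cradle [ -0.2 -94.5]
scene [256. 240.] 106 cradle [  0.  108.1]
 mid [-0.1  6.8] yaw rel deg -0.0
side [276. 231.] 87 cradle [ -0.  103.9]
 bbox (232, 303, 118, 33) hsv [19, 114, 133] z25: [584. 349.] [ 59. 171.] 7.6 z0: [603. 352.] [ 62. 183.] 7.6
 bbox (252, 256, 57, 45) hsv [16, 166, 114] z25: [517. 325.] [69. 76.] 8.1 z0: [532. 326.] [73. 81.] 8.1
 red [220.3 317.8] [210, 311, 22, 15, 267] [0.5964 0.2472 0.025 ]
 red [359.9 317.7] [350, 311, 21, 15, 254] [0.5695 0.4492 0.025 ]
```

View pics/end.png

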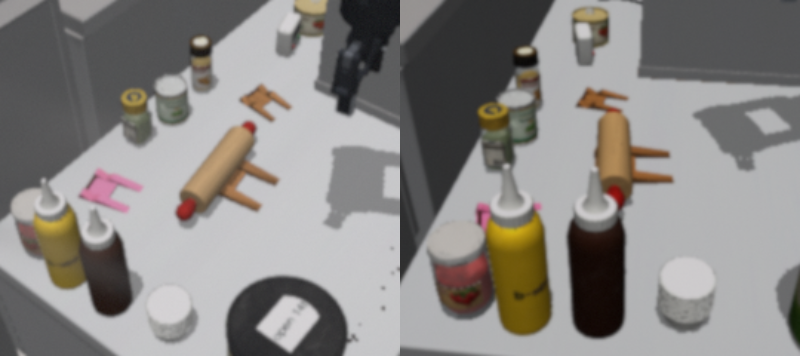

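The pin sits in the V: x≈0, y≈+7 mm, yaw 0°. The bystanders are standing and the arm is clear, so I'm handing in.

```bash
python3 -c "
from rig import env
env.close_job();print(env.observe()['time_s'])"
```

```text
the job is handed in; nothing more can be done
the job is handed in; nothing more can be done
```

The pin is in the V of the large brown cradle, and I handed the job in at about 14 s. I rolled it there with the two open fingertips at roughly axis height, at 15–40 mm/s. It turned parallel on the way, climbed the ramps and dropped over the crest on its own, and then I backed off and rose clear.

**Last checks:**
- **Pin pose:** the scene camera put it about 0 mm from the V's line, about 7 mm off mid width and 0° out of parallel. The side camera also gave x≈0. I assumed the seated height of 32 mm rather than measuring it.
- **Disagreement:** a rough wrist-camera reading gave about 12–15 mm off mid width, still inside the 36 mm limit. Its x reading is only good to several millimetres because it was taken at a height of 25 mm.
- **Forces:** the wrist force read at the end of each move reached about 4 N. I did not see the force between those readings.
- **Bystanders:** they all look upright and in place in the pictures. I did not measure their positions.
- **Half roll:** I did not check the pin's turning directly. It travelled about 160 mm on its side before the crest, about one full turn if it did not slip.

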